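Unclip the intake cover of a bench air pump and open its shutter

ROBOT

A 6-joint arm with a two-finger parallel gripper is mounted at the origin on a cart in front of the work surface, level with it; the furniture and walls round the work are solid. World frame = base frame: x ahead of the robot, y to its left, z up, the work surface at z = 0. Lengths are in m, angles in degrees, forces in N, time in s.
With the tool pointing down it reaches from about 0.35 to 0.725 m from the base axis. Payload 6 kg.
Tool frame: the origin (TCP) lies on the centre line of the jaws, within the pads' length; the fingertips stand 22 mm ahead of it and the grasp point (between the pads) lies 3 mm ahead of it; z points along the fingers, y is the direction in which the jaws open and shut (so a half turn about z gives the same grasp; the last joint's range is limited). The gripper opens to 85 mm and grips with 20 to 120 N. Pads are 22 mm wide; open, the fingers measure 114 mm over their backs; the gripper's body (76 mm by 85 mm) begins 54 mm behind the grasp point. The pads swing forward as they close: fully open they stand 13 mm farther back than shut.
Start: joints at [-47.859, 2.303, 4.859, 0, -92.561, -19.12], TCP at [0.235, -0.552, 0.253] pointing down, gripper open.
Joint ranges: [-146.85, 146.85], [-73.84, 115.35], [-62.03, 85.46], [-188.31, 113.3], [-161.28, -10.13], [-171.36, 171.36]. Speed limits (degrees/s): [147.25, 147.25, 172.46, 180, 180, 180].

INTERFACE

Orientations are given as [roll, pitch, yaw] about the fixed x, y, z axes, in that order (R = Rz(yaw) Ry(pitch) Rx(roll)).
In Python, from rig import * gives the robot as it stands. The module is installed in compiled form; this text tells all that it offers.
- The arm moves only by the tool step_arm, never from a script. Its argument "deltas" is a list of rows, each a list of 3 entries, a list of its own where there are three numbers: the turn, a rotation vector about the world's x, y, z in degrees, then the shift along the world's x, y, z in cm, then the closure, from -1 (fully open) to 1 (shut). A call has 1 to 20 rows; each row is the pose to reach, as a shift and turn from the pose commanded when the call began; what a row does not reach only later rows make up. A row lasts 1/10 s, in which the tool goes at most 50 mm and 8.59 degrees, less where a joint would pass 70% of its speed; a pose out of reach is approached as far as the arm can. A call with a gripper value outside its range is refused whole. The fingers move at their own pace and stop on an object; "newtons" is the grip in N (left out, the last holds). Time passes only in rows, so rows that repeat a pose let the fingers close. It gives the time, the measured TCP pose, the force and the opening at its end, in the units of the state.
- sense(): the state, without advancing time (a new reading comes with each control period).
- camera(name): name is "scene" or "side" or "wrist"; returns a dict with "image" (400x640x3 uint8, red, green, blue), "fx", "fy", "cx", "cy" (pixels), "distortion" ([k1, k2, p1, p2, k3] as OpenCV has them; the pictures are not rectified), "R" (3x3) and "t" (3): a world point X has camera coordinates R X + t; the wrist camera has in their place "tool_from_camera" (4x4, takes a point from camera to tool coordinates, whose origin is the TCP and whose axes are the flange's). Camera axes: x right, y down, z forward; pixel columns grow to the right and rows downward; lengths in m; the calibration is good to about 2 mm. A picture is of the moment at which its call begins: read the wrist's pose just before it. There is no depth.
- close_job(): hands the job in, once; it reports no verdict.
The state is a dict: "t": time; "joints": joint angles; "qd": joint speeds; "joint_efforts": joint torques, N m; "tool_pos": TCP position; "orientation": TCP orientation; "ft_force": force on the tool from outside, world axes, zero at the start; "wrist_torque": the same for the moment, N m; "gripper_width": finger opening in m.
Only numpy, scipy, OpenCV 4.12 (cv2) and the standard library are available. Lean on these libraries where they do the work, as an engineer would, in place of code of your own. Each camera call takes 0.05 s, during which the arm holds its last target.

TASK

Open the intake of the bench air pump: squeeze the two snap tabs on its cover together, lift the cover off and stand it on its feet, right way up, on the table; set it down, do not drop it. Then push the upright fin in the uncovered well toward the end with the hose nozzles until the shutter is fully open. Leave the other things on the table where they are.

Things in the scene. Friction and masses are not known exactly. Their poses are not given: they have to be found in the camera images.
- pump: Bench air pump, fixed: low grey box 190 (its x) x 116 (y) x 70 mm high, on rubber feet; two black hose nozzles stick out 28 mm from its +x end, 30 mm up. Origin: centre of its underside, on the table; z up. Centred in its top is a well, 104 (x) x 50 (y) mm at the mouth, 30 mm deep, closed by the cover.
- cover_grip (a point): Point half-way between the cover's two upright grey snap tabs, 46 mm above its rim plane, 21 mm above its flat top; axes are the cover's. Tabs face each other along y, each 24 mm wide (x), 4 mm thick, top edge 12 mm above this point; outer faces 44 mm apart free, 30 mm fully squeezed. Height above the table: 116 mm fitted, 60 mm when the cover stands on the table.
- cover: Loose clip-on cover, about 125 g: grey cap 116 (its x) x 66 (y) x 25 mm with air slots. Origin: centre of its rim plane, 70 mm above the table when fitted; axes then parallel to the pump's. Ribs under both ends reach 14 mm below the rim and are its feet. With both tabs fully squeezed it lifts straight up; hooks and ribs leave the well after 14 mm.
- tab_left (a joint): Sprung tab on the cover's +y side: 0 free, 0.007 m fully squeezed in toward the middle (about 7 N); springs back when let go. The hook at its foot faces outward under a lip of the well and is clear beyond 0.0045.
- tab_right (a joint): The same on the cover's -y side: 0 free, 0.007 m fully squeezed in toward the middle (about 7 N), hook clear beyond 0.0045.
- shutter (a joint): Intake shutter under the cover, a metal plate on the well's floor that slides toward the pump's +x: 0 shut, 0.036 m fully open at its stop. Starts nearly shut (0 to 0.006), needs about 2 N to push, stays where it is left.
- fin_top (a point): Middle of the top edge of the shutter's fin: upright bare metal tongue, 4 mm thick (pump's x), 14 mm wide (y), on the pump's middle line; top 88 mm above the table, 18 mm above the pump's top; under the cover at first. Push its -x face toward the pump's +x; when shut, 28 mm of open well lie on that side, then the pump's flat top.
- air_stone_mid (a point): Bystander: dark grey rod, 20 x 169 x 19 mm, lying across in front of the pump. The point is its middle, half-way up. Leave it alone (moved by less than 30 mm).
- screwdriver_mid (a point): Bystander: orange-handled screwdriver, 24 x 150 x 22 mm, lying to the right. The point is its middle, half-way up. Leave it alone (moved by less than 30 mm).
- dropper_bottle_mid (a point): Bystander: small brown bottle, 31 mm across, 87 mm tall, standing at the right. The point is its middle, half-way up. Leave it alone (moved by less than 30 mm).
- masking_tape_mid (a point): Bystander: cream tape roll, 62 mm across, 20 mm tall, lying flat in front of the pump's left end. The point is its middle, half-way up. Leave it alone (moved by less than 30 mm).
- pen_click_mid (a point): Bystander: red pen, 12 x 145 x 9 mm, lying behind the free space to the right of the pump. The point is its middle, half-way up. Leave it alone (moved by less than 30 mm).
Things that resemble listed ones, but are neither listed nor needed, are in the scene too. What is shaped like the cover but purple is not meant.

How it is judged:
By the outcome, as a careful person would: the job done as asked, in the order asked, and still so for the second after the job is handed in, with the robot touching nothing.
It also fails if it takes over 51 s, if anything falls off the work surface, if the arm or the gripper's body presses on something with over 40 N, if the wrist force passes 120 N, or if a joint passes its speed limit or range.

## Working session

There is one attempt and no reset: what is moved stays moved. The work goes in short steps, Python scripts to look and compute and a tool call to move; the robot and the scene stay as the last step left them, time stands still between calls to the robot, and variables do not carry over. Pictures are saved under pics/ and viewed, and the job is handed in when it is done.

Besides the shell and the picture viewer there is one more tool, called after ">>>" as name([rows], argument=value, ...), one row to a line, values as JSON. step_arm: Moves the arm, as the interface text tells. Its arguments: {"type":"object","properties":{"deltas":{"type":"array","items":{"type":"array"}},"newtons":{"type":"number"}},"required":["deltas"]}

```bash
mkdir -p pics
python3 - <<'E'
from rig import *
import cv2
print(sense())
for n in ["scene","side","wrist"]:
    c=camera(n); cv2.imwrite(f"pics/{n}0.png",c["image"][:,:,::-1])
    print(n,{k:v for k,v in c.items() if k!="image"})
E
```

```text
{'t': 0.0, 'joints': array([-4.78588196e+01,  2.33870375e+00,  4.80065292e+00, -2.82138231e-02,
       -9.25596552e+01, -1.91202902e+01]), 'qd': array([-0.01931214, -0.02614264, -0.08868286, -0.00142197, -0.01894775,
        0.0235294 ]), 'joint_efforts': array([-9.35165144e-05, -3.68209147e+01,  3.47415340e+01,  6.93252102e+00,
       -5.33506696e-03, -1.28400023e-05]), 'tool_pos': array([ 0.23462096, -0.55191119,  0.25225663]), 'orientation': array([ 1.79898451e+02, -5.37100759e-03, -1.56977869e+02]), 'ft_force': array([ 0.96794792, -0.41949836,  0.05309874]), 'wrist_torque': array([ 0.06525424,  0.0120009 , -0.01741483]), 'gripper_width': 0.08535016740406273}
scene {'fx': 515.9326063460662, 'fy': 515.9326063460662, 'cx': 324.67439780903266, 'cy': 194.7463436127156, 'distortion': array([-0.00274976,  0.        ,  0.        ,  0.        ,  0.        ]), 'R': array([[-0.56333061, -0.82619072,  0.0082172 ],
       [-0.57923064,  0.38781189, -0.71700335],
       [ 0.58919479, -0.40866959, -0.69702129]]), 't': array([0.24287521, 0.44158676, 1.06866243])}
side {'fx': 460.22645335111184, 
[... 257 characters left out ...]
14e-01, -7.56095677e-01],
       [-1.22717213e-02,  7.55996540e-01, -6.54460569e-01]]), 't': array([-0.55768686,  0.01116623,  1.27833722])}
wrist {'fx': 318.09649001761824, 'fy': 318.09649001761824, 'cx': 316.3358094684308, 'cy': 198.41369735086417, 'distortion': array([-0.01594291,  0.        ,  0.        ,  0.        ,  0.        ]), 'tool_from_camera': array([[-6.86068003e-04, -9.50883063e-01, -3.09549561e-01,
         8.01405745e-02],
       [ 9.99999762e-01, -6.73956359e-04, -1.46064343e-04,
        -3.95000699e-04],
       [-6.97327845e-05, -3.09549587e-01,  9.50883299e-01,
        -1.21349243e-01],
       [ 0.00000000e+00,  0.00000000e+00,  0.00000000e+00,
         1.00000000e+00]])}
```

View pics/scene0.png

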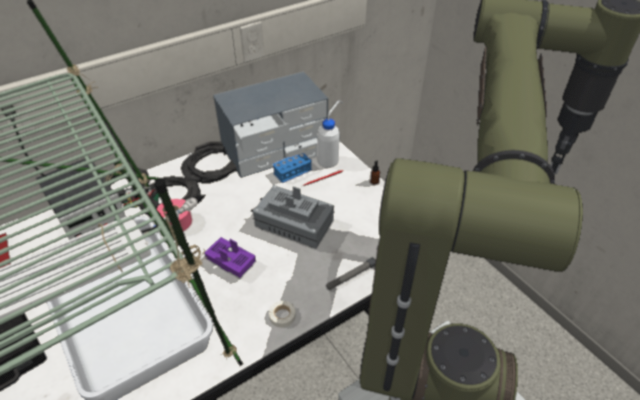

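View pics/side0.png

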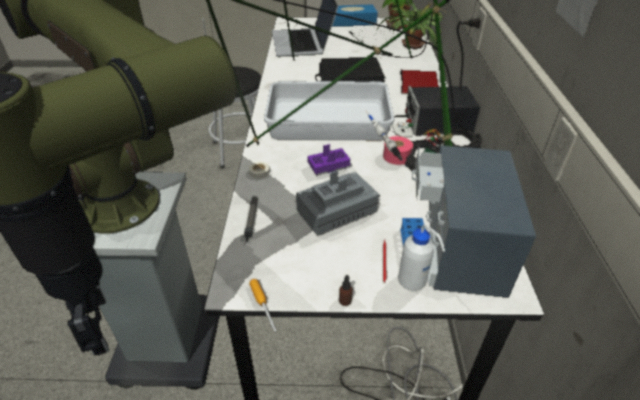

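View pics/wrist0.png

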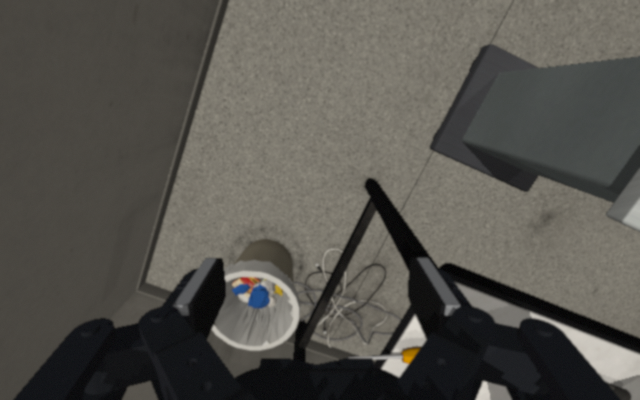

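The scene view shows the pump at (293,214) and the purple decoy at (230,256). The side view shows the pump at (338,202) and the decoy at (328,160). I'll enlarge the pump to find which end has the nozzles.

```bash
cat > h.py <<'E'
import numpy as np, cv2
from rig import *
from scipy.spatial.transform import Rotation as Ro
def K(c): return np.array([[c["fx"],0,c["cx"]],[0,c["fy"],c["cy"]],[0,0,1.]])
def ext(c,s=None):
    if "R" in c: return np.array(c["R"]),np.array(c["t"])
    T=np.eye(4);T[:3,:3]=Ro.from_euler("xyz",s["orientation"],degrees=True).as_matrix();T[:3,3]=s["tool_pos"]
    M=np.linalg.inv(T@c["tool_from_camera"]); return M[:3,:3],M[:3,3]
def ray(c,px,s=None):
    R,t=ext(c,s); u=cv2.undistortPoints(np.array([[px]],float),K(c),c["distortion"])[0,0]
    return -R.T@t, R.T@np.array([u[0],u[1],1])
def onz(c,px,z,s=None):
    o,d=ray(c,px,s); return o+d*(z-o[2])/d[2]
def proj(c,X,s=None):
    R,t=ext(c,s); return cv2.projectPoints(np.atleast_2d(np.array(X,float)),cv2.Rodrigues(R)[0],t,K(c),c["distortion"])[0][:,0]
def crop(c,x0,y0,x1,y1,f,name):
    cv2.imwrite(name,cv2.resize(c["image"][y0:y1,x0:x1,::-1],None,fx=f,fy=f,interpolation=cv2.INTER_CUBIC))
E
python3 - <<'E'
from h import *
a=camera("scene");b=camera("side")
np.save("a.npy",a,allow_pickle=True);np.save("b.npy",b,allow_pickle=True)
crop(a,240,175,350,255,7,"pics/a1.png");crop(b,285,160,395,240,7,"pics/b1.png")
E
```

```text
(no output)
```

View pics/a1.png

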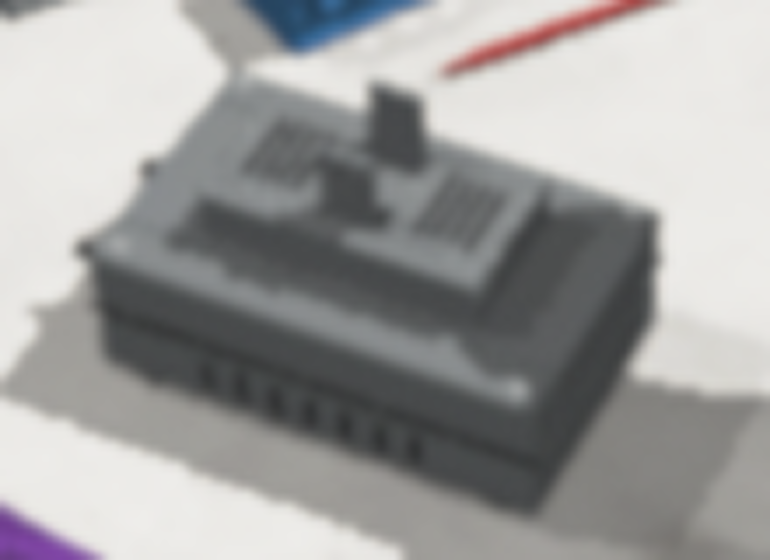

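View pics/b1.png

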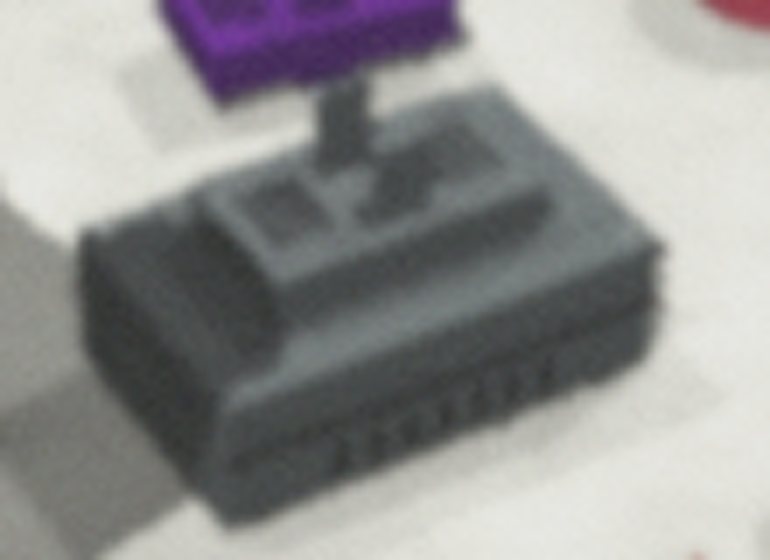

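The nozzles are at the left in the scene crop, about (258,203), on the far end of the pump. Next I'll fit the pose from the top corners.

Run:
```python
from h import *
from scipy.optimize import least_squares
a=np.load("a.npy",allow_pickle=True).item();b=np.load("b.npy",allow_pickle=True).item()
A=np.array([[100,262],[535,400],[655,213],[240,75]])/7+[240,175]
B=np.array([[80,232],[225,400],[660,245],[495,88]])/7+[285,160]
for p in A: print("A",onz(a,p,.07).round(4))
for p in B: print("B",onz(b,p,.07).round(4))
# order in pump frame: A: (+x,+y),( -x,+y),(-x,-y),(+x,-y) ; B: (-x,+y),(-x,-y),(+x,-y),(+x,+y)
sA=np.array([[1,1],[-1,1],[-1,-1],[1,-1]]);sB=np.array([[-1,1],[-1,-1],[1,-1],[1,1]])
def pts(p,s,z=.07):
    th=p[2];R=np.array([[np.cos(th),-np.sin(th)],[np.sin(th),np.cos(th)]])
    xy=(s*[.095,.058])@R.T+p[:2]; return np.c_[xy,np.full(len(xy),z)]
f=lambda p:np.r_[(proj(a,pts(p,sA))-A).ravel(),(proj(b,pts(p,sB))-B).ravel()]
r=least_squares(f,[.57,0,0.3]);print(r.x,np.degrees(r.x[2]));print(r.fun.round(1))
def tab(p,dy,z): 
    th=p[2];return [p[0]-np.sin(th)*dy,p[1]+np.cos(th)*dy,z]
for nm,c,(x0,y0) in (("A",a,(240,175)),("B",b,(285,160))):
    print(nm,((proj(c,[tab(r.x,.02,.128),tab(r.x,-.02,.128)])-[x0,y0])*7).round())
# others
for n,p in dict(rod=(255,217),pen=(385,262),bottle=(346,303),purple=(328,170),tape=(259,170),screw=(258,292),screwtip=(273,328)).items(): print(n,onz(b,p,0).round(3))
for n,p in dict(rod=(351,273),pen=(323,178),bottle=(376,184),tape=(281,318),purple=(230,262)).items(): print(n,onz(a,p,0).round(3))
for n,p in dict(c1=(205,310),c2=(540,318),c3=(436,290),c4=(530,290)).items(): print(n,onz(b,p,0).round(3))
```

```text
A [0.6477 0.0791 0.07  ]
A [ 0.4976 -0.0191  0.07  ]
A [ 0.5519 -0.1107  0.07  ]
A [ 0.7078 -0.0173  0.07  ]
B [ 0.5009 -0.0231  0.07  ]
B [ 0.557  -0.1147  0.07  ]
B [ 0.7179 -0.0268  0.07  ]
B [0.6606 0.0687 0.07  ]
[ 0.6069279  -0.01998093  0.53733069] 30.786780876298927
[-1.8 -2.6  0.3  0.5  1.7 -1.8 -0.7 -2.6 -1.9 -1.1 -0.8  1.  -0.1 -1.4
 -0.8 -2.1]
A [[349. 147.]
 [399.  80.]]
B [[338.  79.]
 [396. 137.]]
rod [ 0.388 -0.042 -0.   ]
pen [ 0.724 -0.197  0.   ]
bottle [ 0.625 -0.32   0.   ]
purple [0.585 0.172 0.   ]
tape [0.375 0.168 0.   ]
screw [ 0.425 -0.293  0.   ]
screwtip [ 0.468 -0.388  0.   ]
rod [ 0.385 -0.05   0.   ]
pen [ 0.722 -0.192  0.   ]
bottle [ 0.611 -0.31   0.   ]
tape [0.371 0.166 0.   ]
purple [0.588 0.19  0.   ]
c1 [ 0.314 -0.345  0.   ]
c2 [ 1.047 -0.354  0.   ]
c3 [ 0.833 -0.28  -0.   ]
c4 [ 1.05  -0.277  0.   ]
```

Pump pose is about (0.606,-0.020) with yaw 30.8°. Next I'll hover above it and refine with the wrist camera.

>>> step_arm([
  [[0, 0, 7.8], [37.0, 53.1, 0], -1],
  [[0, 0, 7.8], [37.0, 53.1, 0], -1],
  [[0, 0, 7.8], [37.0, 53.1, 0], -1],
  [[0, 0, 7.8], [37.0, 53.1, 0], -1],
  [[0, 0, 7.8], [37.0, 53.1, 0], -1],
  [[0, 0, 7.8], [37.0, 53.1, 0], -1],
  [[0, 0, 7.8], [37.0, 53.1, 0], -1],
  [[0, 0, 7.8], [37.0, 53.1, 0], -1],
  [[0, 0, 7.8], [37.0, 53.1, 0], -1],
  [[0, 0, 7.8], [37.0, 53.1, 0], -1],
  [[0, 0, 7.8], [37.0, 53.1, 0], -1],
  [[0, 0, 7.8], [37.0, 53.1, 0], -1],
  [[0, 0, 7.8], [37.0, 53.1, 0], -1],
  [[0, 0, 7.8], [37.0, 53.1, 0], -1],
  [[0, 0, 7.8], [37.0, 53.1, 0], -1],
  [[0, 0, 7.8], [37.0, 53.1, 0], -1],
  [[0, 0, 7.8], [37.0, 53.1, 0], -1],
  [[0, 0, 7.8], [37.0, 53.1, 0], -1],
])

```text
t: 2.05
tool_pos: [0.6043, -0.0222, 0.2539]
orientation: [-180.0, 0.1, -149.3]
ft_force: [0.2, 0.1, -0.3]
gripper_width: 0.0855
```

Run:
```python
from h import *
s=sense();w=camera("wrist");np.save("w1.npy",(s,w),allow_pickle=True)
print(s["tool_pos"],s["orientation"],s["t"],s["joints"].round(1),s["gripper_width"])
crop(w,0,0,640,400,1.25,"pics/w1.png")
print(proj(w,[[.606,-.02,.128]],s))
```

```text
[ 0.60432508 -0.02217604  0.25392141] [-1.79986111e+02  5.59471962e-02 -1.49255131e+02] 2.05 [ 16.9   3.    5.6   0.  -92.6 -76.1] 0.0855392422240109
[[318.01546834 200.86769229]]
```

View pics/w1.png

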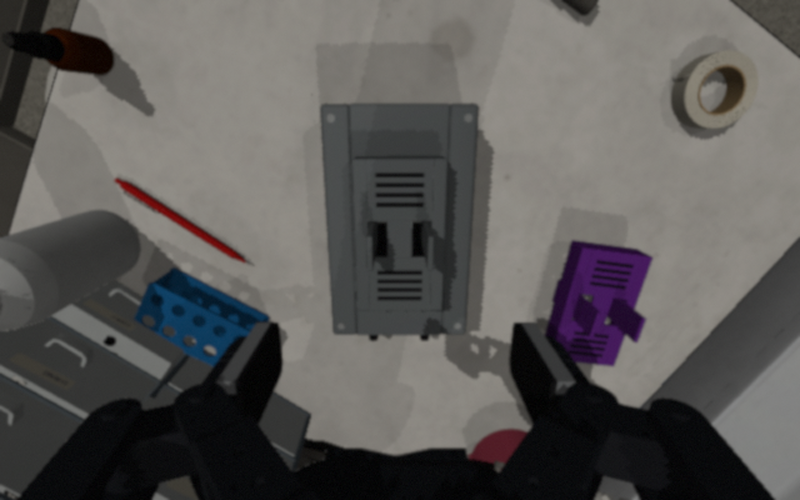

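The grey cover is in the middle of the wrist view, with tabs at about (304,192) and (336,192). The purple decoy is at (480,243) and the nozzles are at the bottom, about (300..340,270). The grey one is the target, because it is fitted on the pump with the nozzles and isn't purple. Here is one enlarged crop to confirm.

Run:
```python
from h import *
s,w=np.load("w1.npy",allow_pickle=True)
crop(w,245,75,395,280,2.9,"pics/w1c.png")
```

```text
(no output)
```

View pics/w1c.png

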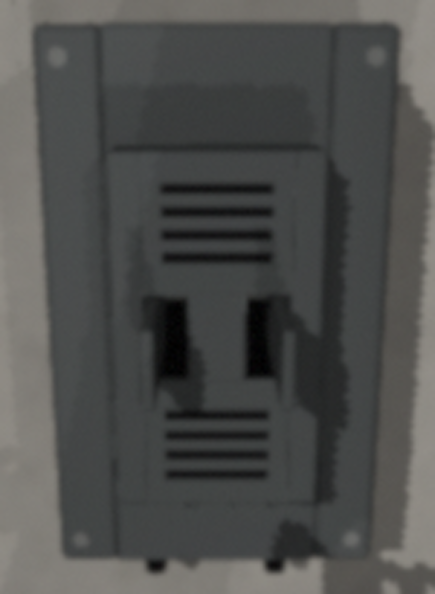

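Run:
```python
from h import *
from scipy.optimize import least_squares
s,w=np.load("w1.npy",allow_pickle=True)
o=np.array([245,75])
P=np.array([[34,24],[398,24],[371,556],[65,556]])/2.9+o
C=np.array([[108,150],[326,150],[316,502],[118,502]])/2.9+o
for p in P: print(onz(w,p,.07,s).round(4))
for p in C: print(onz(w,p,.095,s).round(4))
S=np.array([[-1,-1],[-1,1],[1,1],[1,-1]])
def pts(p,h,z):
    th=p[2];R=np.array([[np.cos(th),-np.sin(th)],[np.sin(th),np.cos(th)]])
    return np.c_[(S*h)@R.T+p[:2],np.full(4,z)]
for Z,h,q in((.07,[.095,.058],P),(.095,[.058,.033],C)):
    r=least_squares(lambda p:(proj(w,pts(p,h,Z),s)-q).ravel(),[.6,-.02,.53]);print(r.x,np.degrees(r.x[2]),r.fun.round(1))
p=r.x
for z in(.095,.128): print(((proj(w,pts(p,[.012,.022],z),s)-o)*2.9).round())
```

```text
[ 0.5545 -0.1149  0.07  ]
[ 0.4965 -0.0173  0.07  ]
[0.6569 0.0802 0.07  ]
[ 0.7155 -0.0184  0.07  ]
[ 0.5732 -0.0754  0.095 ]
[ 0.54   -0.0195  0.095 ]
[0.6393 0.0409 0.095 ]
[ 0.6734 -0.0164  0.095 ]
[ 0.60626904 -0.01742747  0.54106504] 31.000743244896068 [-1.2 -0.5  1.5 -1.1  0.3  1.1 -0.7  1.5]
[ 0.60644497 -0.01761593  0.53852327] 30.855110784864408 [-0.6  0.2  0.7  0.  -0.4 -0.2  0.3 -0. ]
[[147. 300.]
 [287. 300.]
 [285. 372.]
 [148. 373.]]
[[139. 330.]
 [297. 329.]
 [295. 410.]
 [142. 410.]]
```

The fit agrees across views: cover at (0.6065,-0.0178), yaw 30.9°. Now I'll descend over the tabs.

>>> step_arm([
  [[0, 0, 0], [0.15, 0.3, -2], -1],
  [[0, 0, 0], [0.15, 0.3, -4], -1],
  [[0, 0, 0], [0.15, 0.3, -6], -1],
  [[0, 0, 0], [0.15, 0.3, -8], -1],
  [[0, 0, 0], [0.15, 0.3, -9.5], -1],
  [[0, 0, 0], [0.15, 0.3, -11], -1],
  [[0, 0, 0], [0.15, 0.3, -12], -1],
  [[0, 0, 0], [0.15, 0.3, -13], -1],
  [[0, 0, 0], [0.15, 0.3, -13], -1],
  [[0, 0, 0], [0.15, 0.3, -13], -1],
  [[0, 0, 0], [0.15, 0.3, -13], -1],
], newtons=30)

```text
t: 3.2
tool_pos: [0.6066, -0.0182, 0.1243]
orientation: [-180.0, 0.1, -149.2]
ft_force: [-0.2, -0.0, 0.6]
gripper_width: 0.0857
```

Run:
```python
from h import *
s=sense();w=camera("wrist")
print(s["tool_pos"],s["orientation"],s["t"],s["gripper_width"])
crop(w,0,0,640,400,1.25,"pics/w2.png")
```

```text
[ 0.60663001 -0.01816343  0.12425277] [-1.79964399e+02  7.28948373e-02 -1.49174239e+02] 3.2 0.08571054285507643
```

View pics/w2.png

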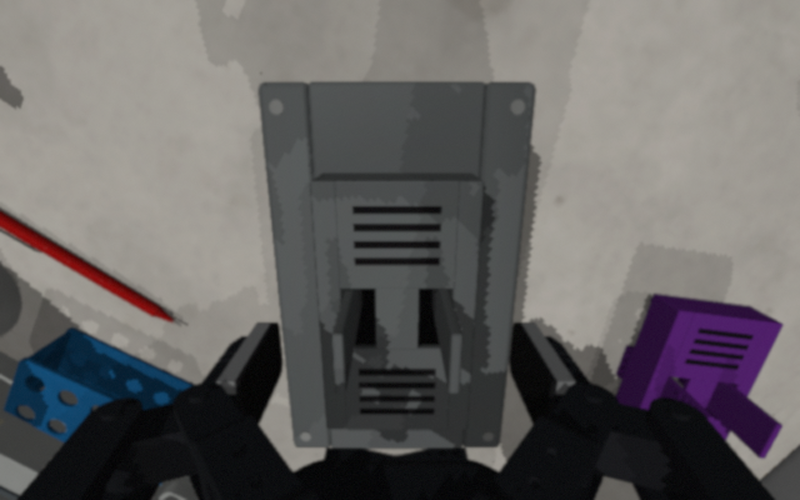

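The tabs, at wrist pixels (271,275) and (364,275), are centred between the pads. Closing now.

>>> step_arm([
  [[0, 0, 0], [0, 0, 0], -0.4],
  [[0, 0, 0], [0, 0, 0], 0],
  [[0, 0, 0], [0, 0, 0], 0.4],
  [[0, 0, 0], [0, 0, 0], 1],
  [[0, 0, 0], [0, 0, 0], 1],
  [[0, 0, 0], [0, 0, 0], 1],
  [[0, 0, 0], [0, 0, 0], 1],
  [[0, 0, 0], [0, 0, 0], 1],
  [[0, 0, 0], [0, 0, 0], 1],
  [[0, 0, 0], [0, 0, 0], 1],
], newtons=40)

```text
t: 4.25
tool_pos: [0.6066, -0.0183, 0.1246]
orientation: [-179.9, 0.1, -149.2]
ft_force: [-1.4, 0.3, 5.3]
gripper_width: 0.0257
```

Run:
```python
from h import *
s=sense();w=camera("wrist")
print(s["tool_pos"],s["t"],s["gripper_width"],s["ft_force"],s["wrist_torque"])
crop(w,160,160,480,400,2.4,"pics/w3.png")
```

```text
[ 0.60657014 -0.01828803  0.12456059] 4.25 0.025722235331158968 [-1.39292487  0.28797547  5.26354128] [ 0.16000127  0.55405535 -0.01132292]
```

View pics/w3.png

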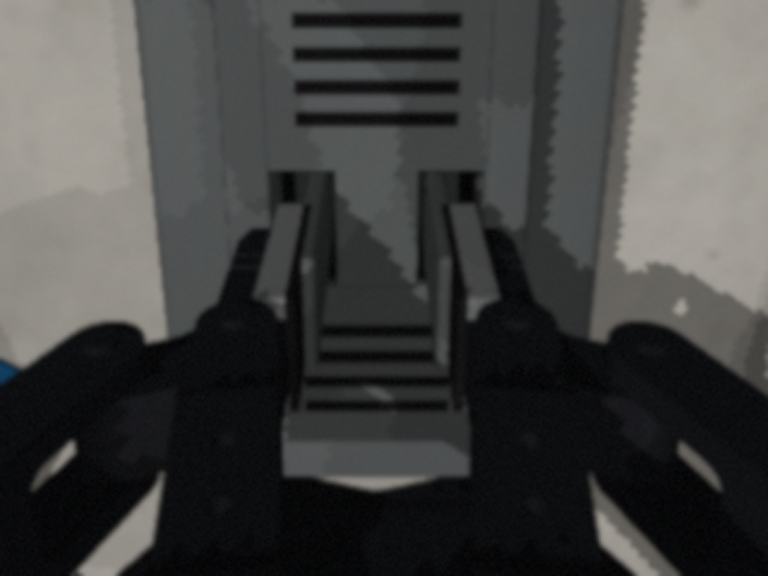

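Both tabs are squeezed (the reported width of 26 mm is slightly under the stated 30). I'll lift slowly and watch the force.

>>> step_arm([
  [[0, 0, 0], [0, 0, 0.2], 1],
  [[0, 0, 0], [0, 0, 0.5], 1],
  [[0, 0, 0], [0, 0, 0.8], 1],
  [[0, 0, 0], [0, 0, 1.2], 1],
  [[0, 0, 0], [0, 0, 1.6], 1],
  [[0, 0, 0], [0, 0, 2.0], 1],
  [[0, 0, 0], [0, 0, 2.5], 1],
  [[0, 0, 0], [0, 0, 3.0], 1],
  [[0, 0, 0], [0, 0, 3.0], 1],
])

```text
t: 5.2
tool_pos: [0.6066, -0.0182, 0.1545]
orientation: [-180.0, 0.1, -149.2]
ft_force: [-0.6, -0.6, -1.3]
gripper_width: 0.026
```

Run:
```python
from h import *
s=sense();w=camera("wrist");b=camera("side")
print(s["tool_pos"],s["t"],s["gripper_width"],s["ft_force"],s["wrist_torque"])
crop(w,100,60,540,400,1.7,"pics/w4.png")
crop(b,265,100,415,240,4,"pics/b4.png")
```

```text
[ 0.60661621 -0.01816518  0.1544903 ] 5.2 0.025980023260148567 [-0.56014018 -0.60047572 -1.27116902] [-0.01542545 -0.01413542  0.03353999]
```

View pics/w4.png

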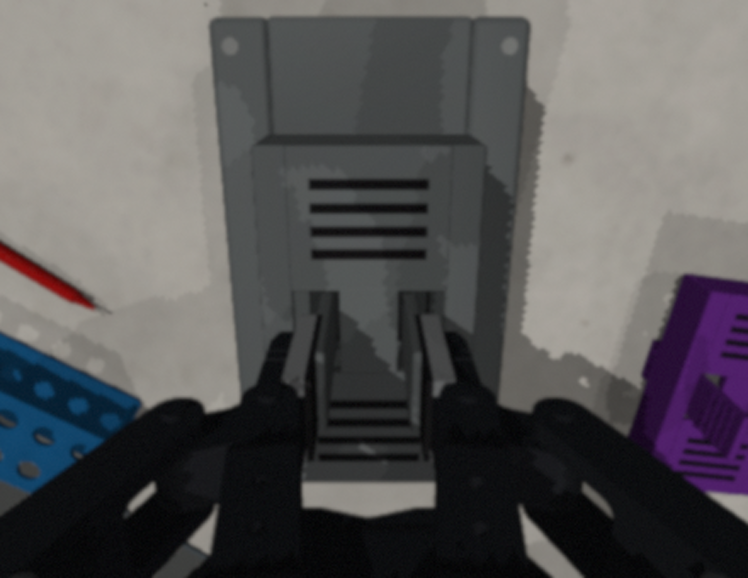

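View pics/b4.png

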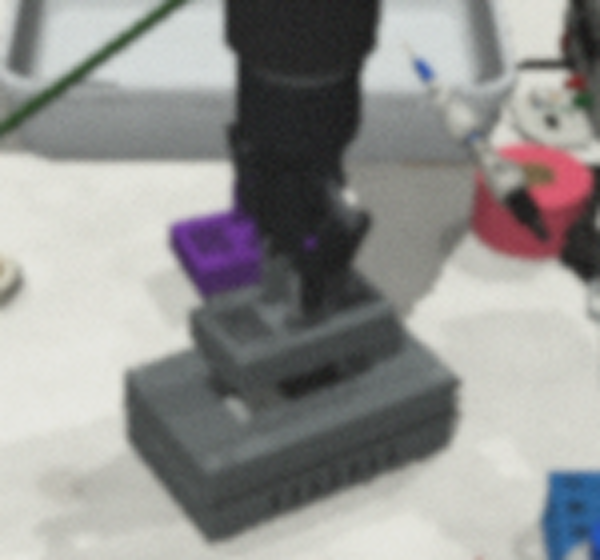

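The cover is free: the side view shows a gap, the weight reads 1.3 N, and a bright fin area is visible at (325,202). I'll carry it to the free table at about (0.525,-0.215).

>>> step_arm([
  [[0, 0, 0], [0, 0, 2], 1],
  [[0, 0, 0], [0, 0, 4], 1],
  [[0, 0, 0], [0, 0, 5], 1],
  [[0, 0, 0], [-1, -2.5, 5], 1],
  [[0, 0, 0], [-2, -5, 5], 1],
  [[0, 0, 0], [-3, -7.5, 5], 1],
  [[0, 0, 0], [-4, -10, 5], 1],
  [[0, 0, 0], [-5, -12.5, 5], 1],
  [[0, 0, 0], [-6.2, -15, 5], 1],
  [[0, 0, 0], [-7.2, -17.5, 5], 1],
  [[0, 0, 0], [-8, -19, 5], 1],
  [[0, 0, 0], [-8.2, -19.7, 4], 1],
  [[0, 0, 0], [-8.2, -19.7, 2], 1],
  [[0, 0, 0], [-8.2, -19.7, 0], 1],
  [[0, 0, 0], [-8.2, -19.7, -2], 1],
  [[0, 0, 0], [-8.2, -19.7, -4], 1],
  [[0, 0, 0], [-8.2, -19.7, -5.5], 1],
  [[0, 0, 0], [-8.2, -19.7, -6.5], 1],
  [[0, 0, 0], [-8.2, -19.7, -7], 1],
  [[0, 0, 0], [-8.2, -19.7, -7], 1],
])

```text
t: 7.3
tool_pos: [0.5241, -0.215, 0.0828]
orientation: [180.0, -0.0, -149.2]
ft_force: [0.0, -0.5, -1.1]
gripper_width: 0.0259
```

Run:
```python
from h import *
s=sense();w=camera("wrist");b=camera("side")
print(s["tool_pos"],s["t"],s["gripper_width"],s["ft_force"],s["wrist_torque"])
crop(w,0,0,640,400,1.25,"pics/w5.png")
crop(b,230,140,430,320,4,"pics/b5.png")
```

```text
[ 0.52408087 -0.21504481  0.08280171] 7.3 0.02587360659441269 [ 0.03569774 -0.49470113 -1.09099706] [-0.04470674 -0.02284337  0.01737999]
```

View pics/w5.png

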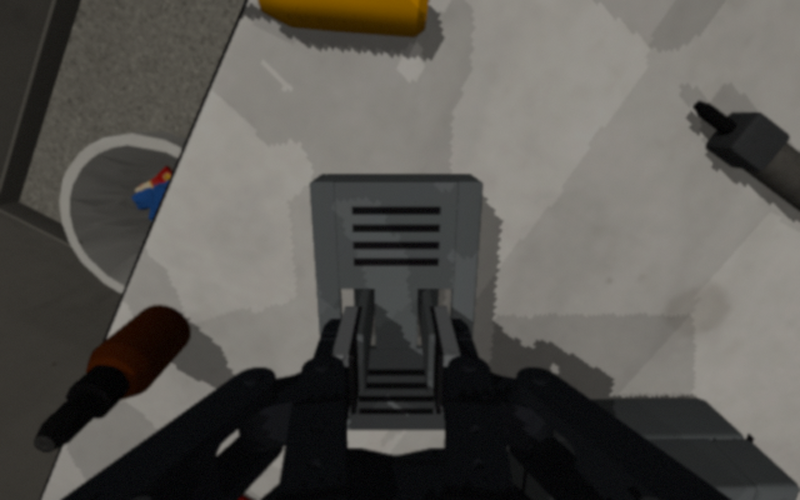

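View pics/b5.png

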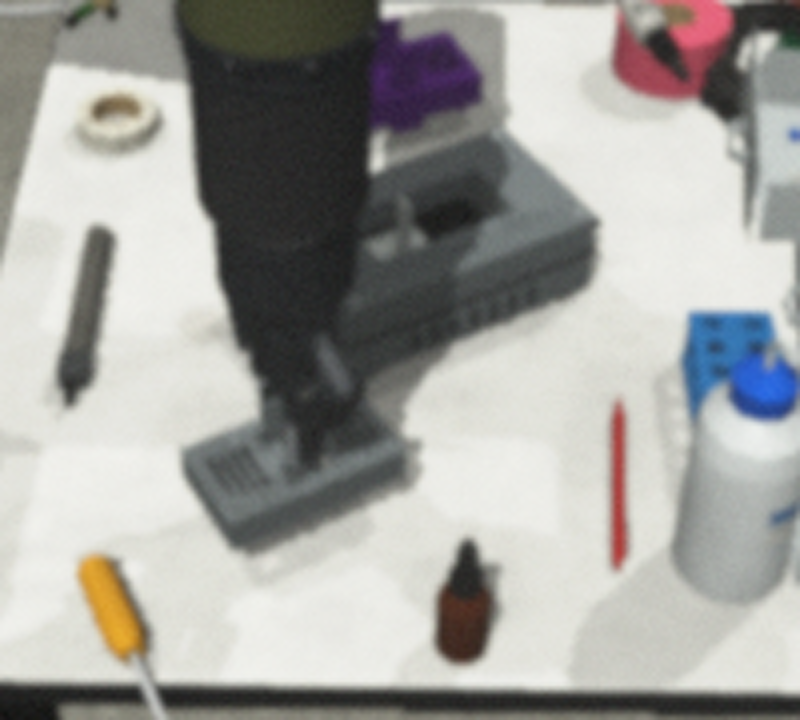

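The cover is level, about 14 mm above clear table, and the fin is visible in the side view at (330,197). Lowering gently now.

>>> step_arm([
  [[0, 0, 0], [0, 0, -0.4], 1],
  [[0, 0, 0], [0, 0, -0.7], 1],
  [[0, 0, 0], [0, 0, -0.9], 1],
  [[0, 0, 0], [0, 0, -1.1], 1],
  [[0, 0, 0], [0, 0, -1.2], 1],
  [[0, 0, 0], [0, 0, -1.3], 1],
  [[0, 0, 0], [0, 0, -1.3], 1],
  [[0, 0, 0], [0, 0, -1.3], 1],
])

```text
t: 8.2
tool_pos: [0.5242, -0.2152, 0.0703]
orientation: [180.0, 0.0, -149.2]
ft_force: [0.1, -0.5, -0.8]
gripper_width: 0.0258
```

>>> step_arm([
  [[0, 0, 0], [0, 0, -0.05], 1],
  [[0, 0, 0], [0, 0, -0.1], 1],
  [[0, 0, 0], [0, 0, -0.15], 1],
  [[0, 0, 0], [0, 0, -0.2], 1],
  [[0, 0, 0], [0, 0, -0.2], 1],
  [[0, 0, 0], [0, 0, -0.2], 1],
])

```text
t: 8.8
tool_pos: [0.5242, -0.2153, 0.0686]
orientation: [-180.0, 0.0, -149.2]
ft_force: [-0.5, -0.4, 1.6]
gripper_width: 0.0258
```

Contact: the force went from -1.1 to +1.6 N at the expected height. Opening gradually.

>>> step_arm([
  [[0, 0, 0], [0, 0, 0], 0.25],
  [[0, 0, 0], [0, 0, 0], 0.15],
  [[0, 0, 0], [0, 0, 0], 0.05],
  [[0, 0, 0], [0, 0, 0], -0.05],
  [[0, 0, 0], [0, 0, 0], -0.2],
  [[0, 0, 0], [0, 0, 0], -0.5],
  [[0, 0, 0], [0, 0, 0], -1],
  [[0, 0, 0], [0, 0, 0], -1],
  [[0, 0, 0], [0, 0, 0], -1],
  [[0, 0, 0], [0, 0, 0], -1],
  [[0, 0, 0], [0, 0, 0], -1],
])

```text
t: 9.9
tool_pos: [0.5242, -0.2152, 0.0683]
orientation: [180.0, 0.0, -149.2]
ft_force: [-0.1, 0.3, 0.4]
gripper_width: 0.0853
```

Run:
```python
from h import *
s=sense();w=camera("wrist")
print(s["tool_pos"],s["t"],s["gripper_width"],s["ft_force"])
crop(w,0,0,640,400,1.25,"pics/w6.png")
```

```text
[ 0.52415585 -0.21519704  0.06828401] 9.9 0.0853439313872458 [-0.10307506  0.31874898  0.39866711]
```

View pics/w6.png

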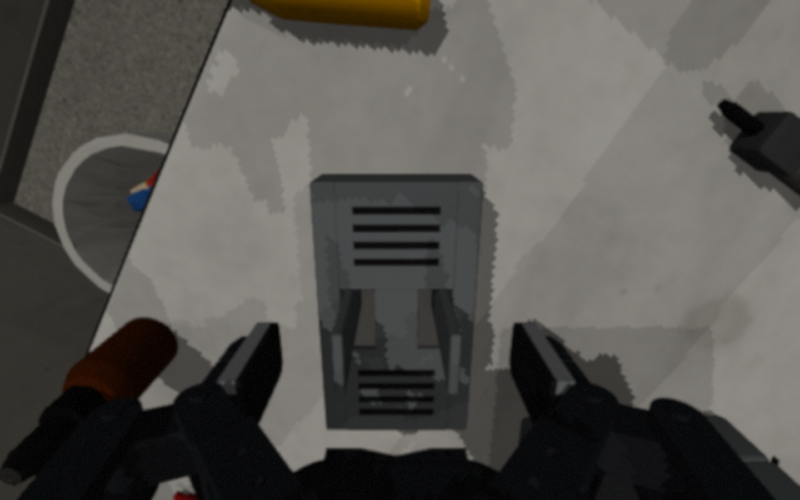

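The cover is released and its tabs have sprung free. I'll retreat up, then move above the -x side of the fin with the fingers closing.

>>> step_arm([
  [[0, 0, 0], [0, 0, 1], -1],
  [[0, 0, 0], [0, 0, 3], -1],
  [[0, 0, 0], [0, 0, 6], -1],
  [[0, 0, 0], [0, 0, 10], -1],
  [[0, 0, 0], [0, 0, 13.2], -1],
  [[0, 0, 0], [0.5, 2, 13.2], 0],
  [[0, 0, 0], [1.5, 6, 13.2], 1],
  [[0, 0, 0], [2.5, 10, 13.2], 1],
  [[0, 0, 0], [3.5, 14, 13.2], 1],
  [[0, 0, 0], [4.1, 17.3, 13.2], 1],
  [[0, 0, 0], [4.1, 17.3, 13.2], 1],
  [[0, 0, 0], [4.1, 17.3, 13.2], 1],
  [[0, 0, 0], [4.1, 17.3, 13.2], 1],
])

```text
t: 11.25
tool_pos: [0.5651, -0.0428, 0.2008]
orientation: [-180.0, 0.0, -149.2]
ft_force: [-0.0, -0.5, 0.1]
gripper_width: 0.0001
```

Run:
```python
from h import *
s=sense();w=camera("wrist");b=camera("side")
np.save("w7.npy",(s,w),allow_pickle=True)
print(s["tool_pos"],s["t"],s["gripper_width"],s["ft_force"])
crop(w,100,100,500,400,2,"pics/w7.png")
crop(b,230,140,430,320,4,"pics/b7.png")
c=np.array([.6064,-.0176]);ex=np.array([.858,.513]);ey=np.array([-.513,.858])
for x in(-.024,-.020,-.018):
  P=[np.r_[c+ex*x+ey*y,.088] for y in(-.007,.007)]
  print(x,((proj(w,P,s)-100)*2).round(), ((proj(b,P)-[230,140])*4).round())
```

```text
[ 0.5651186  -0.04276486  0.20082714] 11.25 0.00013633791852725398 [-0.00104117 -0.54535635  0.13011682]
-0.024 [[417. 264.]
 [452. 264.]] [[401. 205.]
 [390. 194.]]
-0.02 [[417. 273.]
 [452. 273.]] [[406. 203.]
 [395. 192.]]
-0.018 [[417. 278.]
 [452. 277.]] [[409. 203.]
 [398. 191.]]
```

View pics/w7.png

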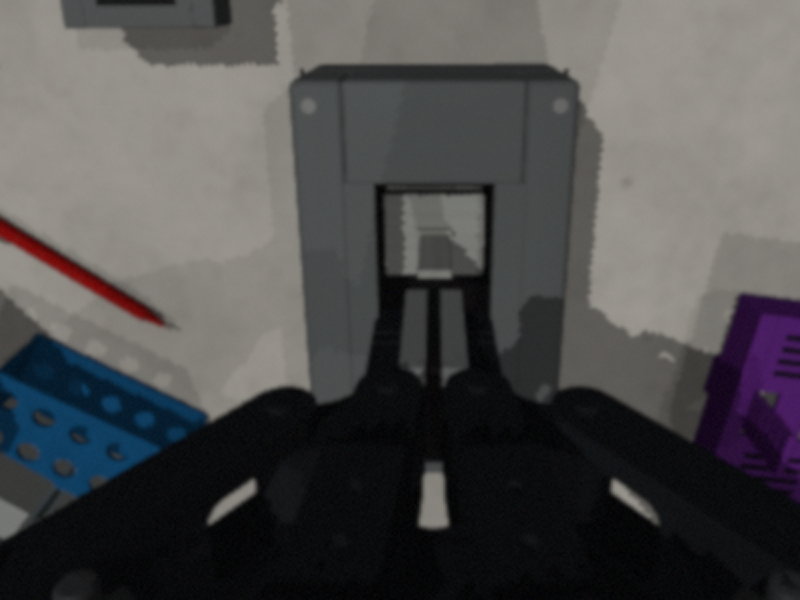

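View pics/b7.png

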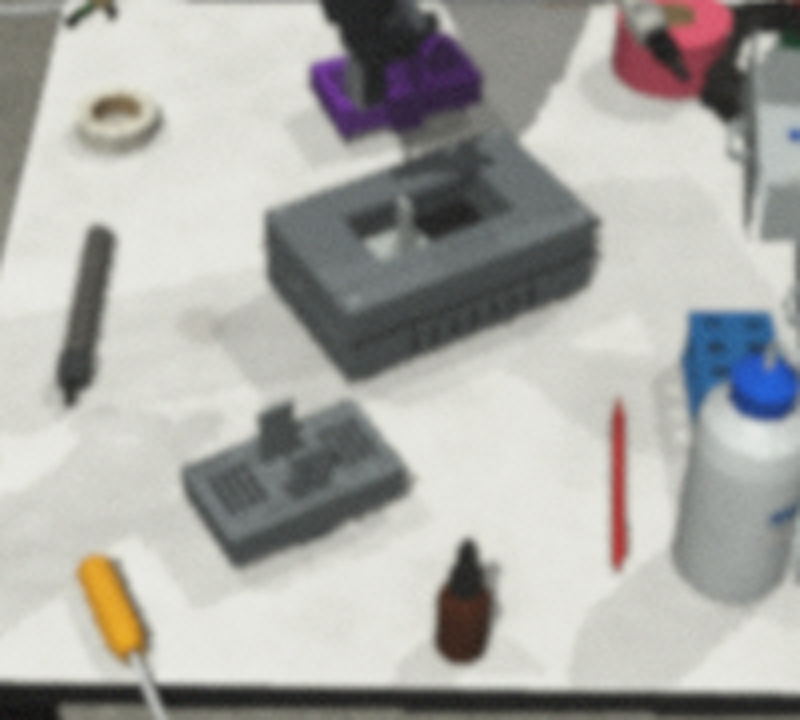

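Fin top is at wrist pixels (308–326, 237), which puts its -x face about 20 mm from pump centre. The cover stands upright at side pixels (305,258). I'll lower the closed fingertips to about 78 mm and push along pump +x (0.858, 0.513).

>>> step_arm([
  [[0, 0, 0], [0, 0, -3], 1],
  [[0, 0, 0], [0, 0, -6], 1],
  [[0, 0, 0], [0, 0, -8], 1],
  [[0, 0, 0], [0, 0, -9.2], 1],
  [[0, 0, 0], [0, 0, -10], 1],
  [[0, 0, 0], [0, 0, -10], 1],
  [[0, 0, 0], [0, 0, -10], 1],
])

```text
t: 12.05
tool_pos: [0.5657, -0.0424, 0.1014]
orientation: [-180.0, 0.1, -149.2]
ft_force: [-0.2, -0.2, -0.3]
gripper_width: 0.0001
```

>>> step_arm([
  [[0, 0, 0], [0.43, 0.26, 0], 1],
  [[0, 0, 0], [0.86, 0.51, 0], 1],
  [[0, 0, 0], [1.12, 0.67, 0], 1],
  [[0, 0, 0], [1.37, 0.82, 0], 1],
  [[0, 0, 0], [1.63, 0.97, 0], 1],
  [[0, 0, 0], [1.89, 1.13, 0], 1],
  [[0, 0, 0], [2.15, 1.28, 0], 1],
  [[0, 0, 0], [2.4, 1.44, 0], 1],
  [[0, 0, 0], [2.66, 1.59, 0], 1],
  [[0, 0, 0], [2.66, 1.59, 0], 1],
])

```text
t: 13.05
tool_pos: [0.5921, -0.026, 0.1002]
orientation: [180.0, 0.0, -149.2]
ft_force: [-0.4, -0.2, 0.4]
gripper_width: 0.0003
```

Run:
```python
from h import *
s=sense();w=camera("wrist");b=camera("side")
print(s["tool_pos"],s["t"],s["ft_force"])
crop(w,150,80,470,320,2.4,"pics/w8.png")
crop(b,280,140,400,240,6,"pics/b8.png")
```

```text
[ 0.59214753 -0.02604616  0.10018277] 13.05 [-0.44820147 -0.17949236  0.41071707]
```

View pics/w8.png

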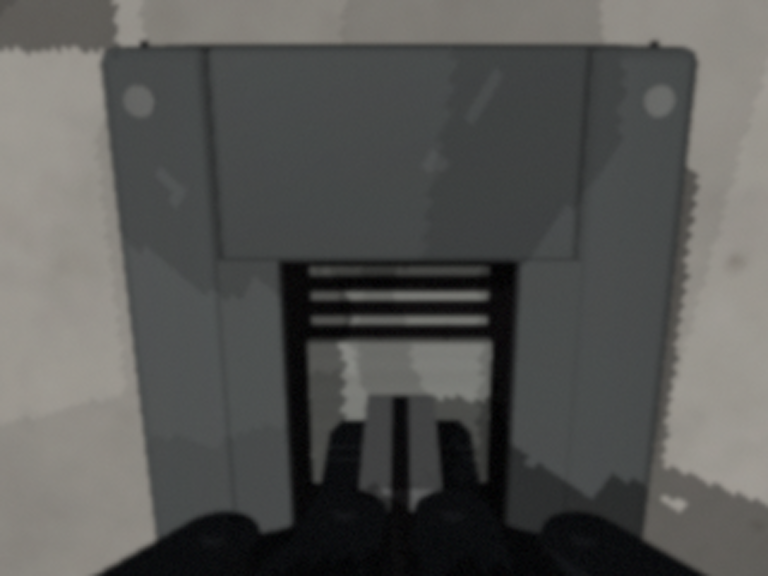

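View pics/b8.png

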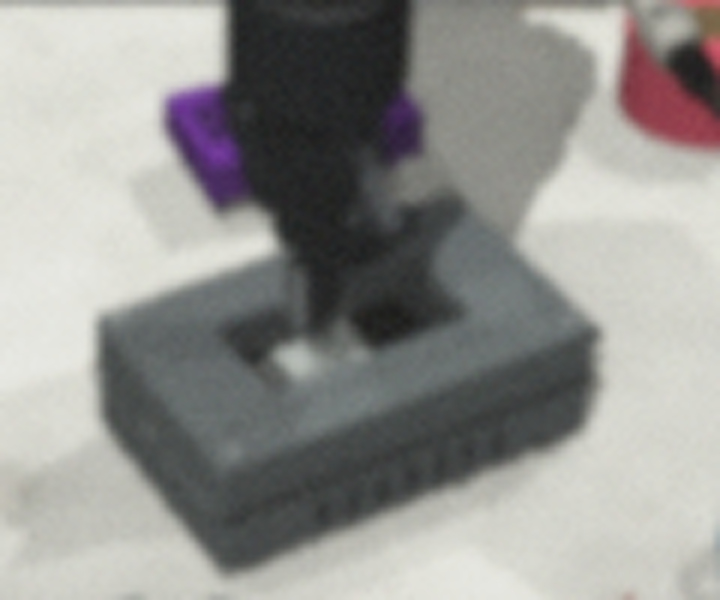

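The shutter is moving and three intake slots have appeared at (316,205). I'll keep pushing.

>>> step_arm([
  [[0, 0, 0], [0.26, 0.15, 0], 1],
  [[0, 0, 0], [0.51, 0.31, 0], 1],
  [[0, 0, 0], [0.77, 0.46, 0], 1],
  [[0, 0, 0], [1.03, 0.62, 0], 1],
  [[0, 0, 0], [1.2, 0.72, 0], 1],
  [[0, 0, 0], [1.29, 0.77, 0], 1],
  [[0, 0, 0], [1.29, 0.77, 0], 1],
])

```text
t: 13.85
tool_pos: [0.6048, -0.0184, 0.1001]
orientation: [180.0, 0.0, -149.2]
ft_force: [-0.9, -1.0, 1.0]
gripper_width: -0.0002
```

>>> step_arm([
  [[0, 0, 0], [0.04, 0.03, 0], 1],
  [[0, 0, 0], [0.09, 0.05, 0], 1],
  [[0, 0, 0], [0.13, 0.08, 0], 1],
  [[0, 0, 0], [0.17, 0.1, 0], 1],
  [[0, 0, 0], [0.17, 0.1, 0], 1],
])

```text
t: 14.35
tool_pos: [0.6063, -0.0175, 0.1001]
orientation: [180.0, -0.0, -149.2]
ft_force: [-1.5, 0.0, -0.2]
gripper_width: 0.0002
```

>>> step_arm([
  [[0, 0, 0], [0.04, 0.03, 0], 1],
  [[0, 0, 0], [0.09, 0.05, 0], 1],
  [[0, 0, 0], [0.09, 0.05, 0], 1],
])

```text
t: 14.65
tool_pos: [0.6073, -0.017, 0.1002]
orientation: [180.0, -0.0, -149.2]
ft_force: [-3.1, 0.8, -1.6]
gripper_width: -0.0002
```

>>> step_arm([
  [[0, 0, 0], [0.04, 0.03, 0], 1],
  [[0, 0, 0], [0.09, 0.05, 0], 1],
  [[0, 0, 0], [0.09, 0.05, 0], 1],
])

```text
t: 14.95
tool_pos: [0.608, -0.0166, 0.1002]
orientation: [180.0, -0.0, -149.2]
ft_force: [-2.9, -0.2, 0.0]
gripper_width: 0.0001
```

>>> step_arm([
  [[0, 0, 0], [0.04, 0.03, 0], 1],
  [[0, 0, 0], [0.09, 0.05, 0], 1],
  [[0, 0, 0], [0.09, 0.05, 0], 1],
])

```text
t: 15.25
tool_pos: [0.6083, -0.0165, 0.1002]
orientation: [180.0, -0.1, -149.2]
ft_force: [-6.9, -1.2, 0.8]
gripper_width: -0.0003
```

>>> step_arm([
  [[0, 0, 0], [0.04, 0.03, 0], 1],
  [[0, 0, 0], [0.09, 0.05, 0], 1],
  [[0, 0, 0], [0.09, 0.05, 0], 1],
])

```text
t: 15.55
tool_pos: [0.6085, -0.0164, 0.1001]
orientation: [180.0, -0.2, -149.2]
ft_force: [-8.9, -2.2, 3.0]
gripper_width: 0.0001
```

>>> step_arm([
  [[0, 0, 0], [0.04, 0.03, 0], 1],
  [[0, 0, 0], [0.09, 0.05, 0], 1],
  [[0, 0, 0], [0.09, 0.05, 0], 1],
])

```text
t: 15.85
tool_pos: [0.6087, -0.0164, 0.1002]
orientation: [179.9, -0.4, -149.2]
ft_force: [-13.0, -2.7, 4.6]
gripper_width: 0.0
```

The tool has stopped moving while the force climbs to 13 N, so the shutter is at its stop. Backing off along pump -x, then up and away for checks.

>>> step_arm([
  [[0, 0, 0], [-0.5, -0.3, 0], 1],
  [[0, 0, 0], [-1.3, -0.77, 0], 1],
  [[0, 0, 0], [-1.3, -0.77, 2], 1],
  [[0, 0, 0], [-1.3, -0.77, 5], 1],
  [[0, 0, 0], [-1.3, -0.77, 9], 1],
  [[0, 0, 0], [-4, -2.5, 13], 1],
  [[0, 0, 0], [-8, -5, 15], 1],
  [[0, 0, 0], [-10, -8, 15], 1],
  [[0, 0, 0], [-10, -8, 15], 1],
  [[0, 0, 0], [-10, -8, 15], 1],
])

```text
t: 16.85
tool_pos: [0.5108, -0.0955, 0.2511]
orientation: [-180.0, 0.2, -149.2]
ft_force: [0.3, 1.1, -0.9]
gripper_width: -0.0002
```

Run:
```python
from h import *
s=sense();w=camera("wrist");b=camera("side");a=camera("scene")
print(s["tool_pos"],s["t"],s["ft_force"])
crop(w,0,0,640,400,1.25,"pics/w9.png")
crop(b,230,140,430,320,4,"pics/b9.png");crop(a,180,120,400,340,2.6,"pics/a9.png")
c=np.array([.6064,-.0176]);ex=np.array([.858,.513]);ey=np.array([-.513,.858])
for x in(.010,.012,.014,.016):
  P=[np.r_[c+ex*x+ey*y,.088] for y in(-.007,.007)]
  print(x,(proj(w,P,s)*1.25).round(), ((proj(b,P)-[230,140])*4).round())
```

```text
[ 0.51076777 -0.09554286  0.25113059] 16.85 [ 0.34225728  1.08650327 -0.90675836]
0.01 [[409. 382.]
 [426. 381.]] [[446. 189.]
 [434. 177.]]
0.012 [[409. 384.]
 [426. 383.]] [[448. 188.]
 [437. 176.]]
0.014 [[409. 385.]
 [426. 385.]] [[451. 187.]
 [440. 175.]]
0.016 [[409. 387.]
 [426. 387.]] [[454. 186.]
 [442. 174.]]
```

View pics/w9.png

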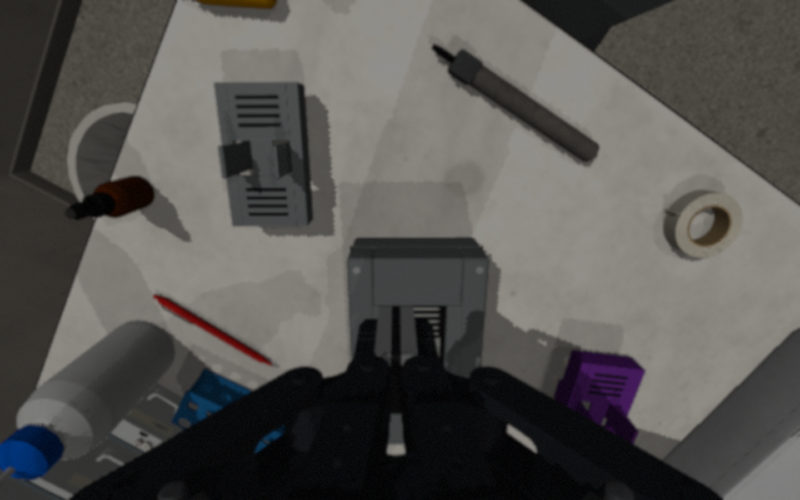

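View pics/b9.png

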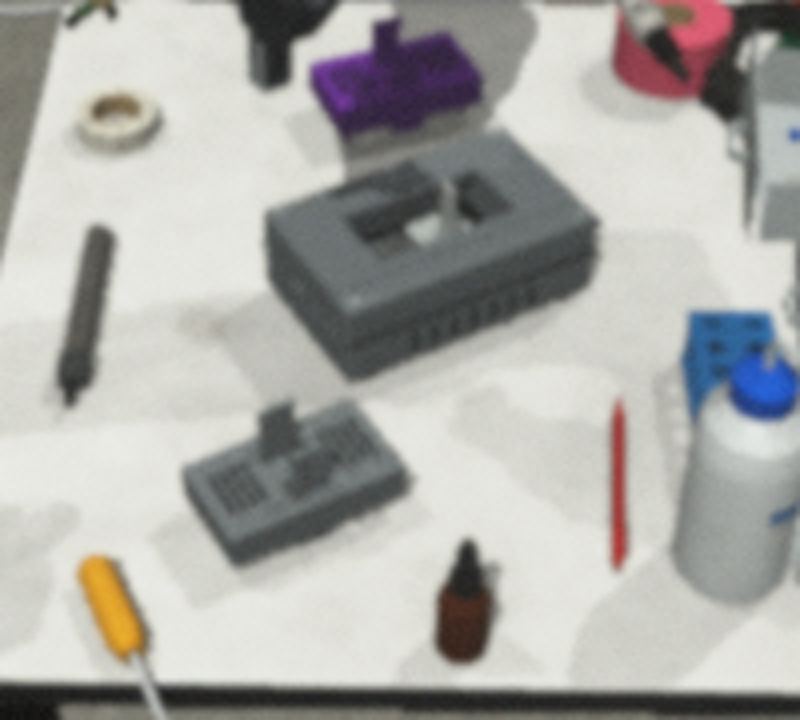

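View pics/a9.png

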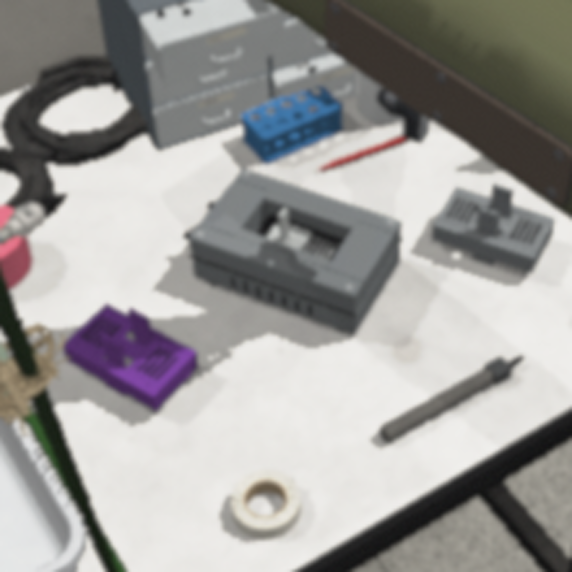

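```bash
python3 -c "
from rig import *
print(sense()['ft_force']);print(close_job())"
```

```text
[0.742452   0.62990401 0.53737105]
the job is handed in; nothing more can be done
None
```

The intake is open and the job is handed in, at about 17 s of the 51 s allowed; no verdict was reported.

- **Cover:** I squeezed both tabs, lifted the cover straight off and carried it to about (0.525, -0.215) on the table. I lowered it until the force reading showed contact (about 1.6 N), then let go. In the last pictures it stands upright on its feet with both tabs sprung free.
- **Shutter:** I pushed the fin toward the nozzle end until the tool stopped moving while the force rose from about 2 N to 13 N, so it was at its stop. The final tool position puts the fin's pushed face at about +13.6 mm along the pump, against +12 mm expected, which is within camera error. The fin stayed there after I backed off, and the side picture agrees.
- **Other things on the table:** I touched none of them, and in the last pictures they are where they were at the start. The arm ended clear of everything.
- **One disagreement:** while gripping the tabs the gripper reported 26 mm rather than the stated 30 mm. The cover still came off freely.

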